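Tighten the rod clamp of a microscope accessory stand

TASK

Take the thicker of the two T-handled hex keys out of the holder, push it gently down until it is fully home in the socket of the clamp's cap screw, and only then turn the screw clockwise until it just comes up tight. Stop there: do not over-tighten it, and do not push the clamp round on its post. Leave the key standing home in the screw, let go of it, and leave the other things alone.

Things in the scene. Friction and masses are not known exactly. Their poses are not given: they have to be found in the camera images.
- key_grip (a point): The thicker T-handled hex key, standing upright in one of the holder's two holes, about 160 g. Point: centre of its black T-bar, 85 mm long (along x), 14 mm wide (y), 16 mm high; grip across the bar. z is up along the shaft. The shaft is a steel hexagon, 14 mm across flats; two of its six corners point along the bar.
- key_tip (a point): Centre of the flat lower end of the same key, 95 mm straight below the T-bar's centre; the last 6 mm of the shaft taper to 10 mm across flats, so that this nose enters the socket 4 to 6 mm at any angle and the rest only where the flats line up. Same axes. At the start the tip sits 35 mm deep in the loose (18.5 mm) holder hole.
- screw_mouth (a point): Centre of the mouth of the hexagonal socket in the steel cap screw that stands upright in the grey rod clamp, 114 mm above the bench. Head 24 mm across, 16 mm high; socket 15 mm across flats, 14 mm deep. Axes are the clamp's: x along its rod to the magnifier, z up, post 45 mm along +y. The clamp swivels stiffly on its post (0.24 N m): a hard push sideways twists it round.
- screw (a joint): Turn of the screw in rad, clockwise seen from above: starts between 0 and 0.35, comes up hard (tight) at 1.0, turns with 0.06 N m, stays where left; over 0.15 N m at the stop is over-tight (key and socket give). The hexagon may stand at any angle at the start, told by no reading: look or feel for it. The key drops in within some 7 degrees of it and has about 8 degrees of play either way.
- holder: Aluminium block 50 x 140 x 45 mm with two holes 45 mm either side of its centre along y; the two keys stand in it, in either order. Origin at the centre of its underside.
- small_key_grip (a point): Centre of the T-bar (65 x 14 x 16 mm) of the other, thinner key (10 mm across flats, as tall), standing in the holder's other hole, too small for this screw: leave it where it is.
- dish_center (a point): Glass dish, 90 mm wide and 18 mm high, on the bench; its centre. Bystander.
- jar_center (a point): Small closed jar, 48 mm wide and 55 mm high, on the bench; its centre. Bystander.
- lens_center (a point): Centre of the magnifier, a black ring 72 mm across with a lens, at the end of the clamp's rod, 172 mm from the post. Bystander, part of the clamp.
Not all that is in view belongs to the job. What is shaped like the part that bears key_grip but green is not meant.

How it is judged:
By the outcome, as a careful person would: the job done as asked, in the order asked, and still so for the second after the job is handed in, with the robot touching nothing.
It also fails if it takes over 72 s, if anything falls off the work surface, if the arm or the gripper's body presses on something with over 40 N, if the wrist force passes 120 N, or if a joint passes its speed limit or range.

ROBOT

A 6-joint arm with a two-finger parallel gripper is mounted at the origin on the work surface. World frame = base frame: x ahead of the robot, y to its left, z up, the work surface at z = 0. Lengths are in m, angles in rad, forces in N, time in s.
With the tool pointing down it reaches from about 0.35 to 0.775 m from the base axis. Payload 7.3 kg.
Tool frame: the origin (TCP) lies where the fingers leave the gripper's body, on its centre line; the fingertips stand 66 mm ahead of it and the grasp point (between the pads) lies 47 mm ahead of it (robot.tips_ahead is the distance from the TCP to the fingertips, in m); z points along the fingers, y is the line along which they close (so a half turn about z gives the same grasp; the last joint's range is limited). The gripper opens to 92 mm and grips with 3 to 60 N. Pads are 19 mm wide; open, the fingers measure 130 mm over their backs; the gripper's body (75 mm by 190 mm) begins 47 mm behind the grasp point.
Start: joints at [1.039, 0.342, 1.524, -0, 1.275, -0.146], TCP at [0.198, 0.486, 0.292] pointing down, gripper open.
Joint ranges: [-2.53, 2.53], [-0.77, 2.02], [0.04, 2.7], [-1, 4.14], [0.28, 2.66], [-3.11, 3.11]. Speed limits (rad/s): [2.57, 2.57, 3.14, 3.14, 3.14, 3.14].

INTERFACE

Orientations are given as [roll, pitch, yaw] about the fixed x, y, z axes, in that order (R = Rz(yaw) Ry(pitch) Rx(roll)).
In Python, from cell import robot gives the robot as it stands.
- The arm moves only by the shell command python3 -m inch 'ROWS' [FORCE]. ROWS is a JSON object of lists of equal length, an entry for each row: "travel": the shift along the tool's x, y, z in mm, a list of three; "turn": the turn about the tool's z in units of 5 degrees (1.0 is 5 degrees); "claw": the closure, from -1 (fully open) to 1 (shut). A call has 1 to 12 rows; each row is the pose to reach, as a shift and turn from the pose commanded when the call began, along the tool's axes at that moment; what a row does not reach only later rows make up. A row lasts 1/10 s, in which the tool goes at most 50 mm and 8.59 degrees, less where a joint would pass 70% of its speed; a pose out of reach is approached as far as the arm can. A call with a gripper value outside its range is refused whole. The fingers move at their own pace and stop on an object; FORCE is the grip in N (left out, the last holds). Time passes only in rows, so rows that repeat a pose let the fingers close. It gives the time, the measured TCP pose, the force, the opening and the grip force at its end, in the units of the state.
- robot.observe(): the state, without advancing time (a new reading comes with each control period).
- robot.read_camera(name): name is "side" or "top"; returns a dict with "pixels" (480x640x3 uint8, red, green, blue), "fx", "fy", "cx", "cy" (pixels), "k1" (the pictures are not rectified: a ray, as slopes to the right and down, at radius r is drawn at 1 + k1 r^2 times it, then the intrinsics apply), "cam_to_world" (4x4, takes a point from camera to world coordinates). Camera axes: x right, y down, z forward; pixel columns grow to the right and rows downward; lengths in m; the calibration is good to about 2 mm. A picture is of the moment at which its call begins. There is no depth.
- robot.hand_in(): hands the job in; it is judged then, once.
The state is a dict: "time": time; "qpos": joint angles; "qvel": joint speeds; "joint_efforts": joint torques, N m; "tool_pos": TCP position; "tool_rot": TCP orientation; "contact_force": force on the tool from outside, world axes, zero at the start; "torque": the same for the moment, N m; "opening": finger opening in m; "grip_force": force on a finger pad.
Only numpy, scipy, OpenCV 4.12 (cv2) and the standard library are available. Lean on these libraries where they do the work, as an engineer would, in place of code of your own. Each camera call takes 0.05 s, during which the arm holds its last target. There are 200 camera calls.

## Working session

There is one attempt and no reset: what is moved stays moved. The work goes in short steps, Python scripts to look and compute and a shell command to move; the robot and the scene stay as the last step left them, time stands still between calls to the robot, and variables do not carry over. Pictures are saved under pics/ and viewed, at most 10 in all, crops included, and the job is handed in when it is done.

```bash
ls; mkdir -p pics; python3 - <<'E'
from cell import robot
import cv2,numpy as np
for n in("side","top"):
    c=robot.read_camera(n); cv2.imwrite(f"pics/{n}0.png",c["pixels"][:,:,::-1])
    print(n,c["fx"],c["fy"],c["cx"],c["cy"],c["k1"],np.round(c["cam_to_world"],4).tolist())
s=robot.observe();print(s)
E
```

```text
pics
side 466.5197395801333 466.5197395801333 318.2912306303665 240.2935642958342 -0.018746930072296115 [[-0.9143, -0.2727, 0.2995, 0.3683], [-0.405, 0.608, -0.6829, 0.4508], [0.0041, -0.7456, -0.6663, 0.521], [0.0, 0.0, 0.0, 1.0]]
top 452.78268147317124 452.78268147317124 319.60828833830016 241.0044333370799 -0.028275797251062246 [[-0.008, -0.9892, 0.1461, 0.4674], [-1.0, 0.0071, -0.0068, 0.0127], [0.0057, -0.1461, -0.9893, 0.8009], [0.0, 0.0, 0.0, 1.0]]
{'time': 0.1, 'qpos': array([ 1.03900270e+00,  3.42645539e-01,  1.52493968e+00,  1.56905741e-05,
        1.27540851e+00, -1.46011556e-01]), 'qvel': array([ 0.0004093 , -0.0027939 , -0.00187906, -0.00044704,  0.00109553,
        0.00123668]), 'joint_efforts': array([ 1.93437561e-03, -4.32002592e+01, -2.44695514e+01,  7.19484617e-02,
        5.27603785e-02, -8.29389865e-05]), 'tool_pos': array([0.19738525, 0.48617553, 0.29161195]), 'tool_rot': array([-3.14020866e+00, -2.18692915e-04,  2.75580585e+00]), 'contact_force': array([-0.57446204,  0.05798413, -0.55904599]), 'torque': array([ 0.07188965, -0.03596617,  0.0152478 ]), 'grip_force': 0.0, 'opening': 0.09170006337327638}
```

View pics/top0.png

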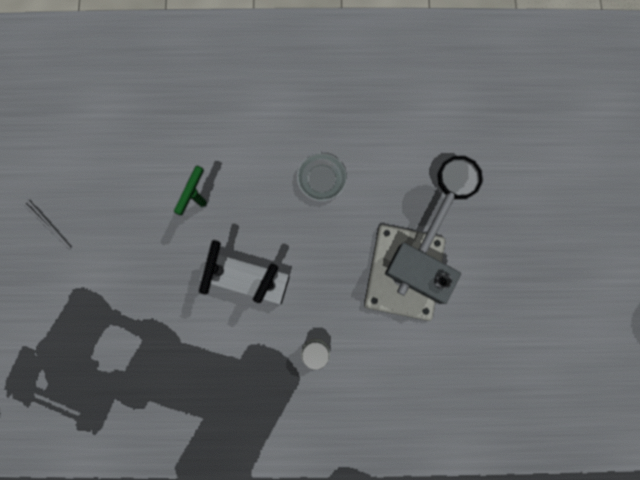

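View pics/side0.png

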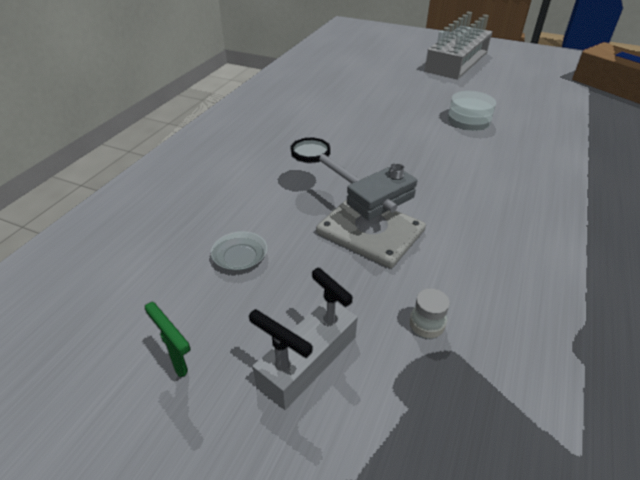

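The top view shows the thick key's bar at about (209,267), the small key at (265,283) and the screw at (444,281). In the side view they are at about (281,333), (332,287) and (397,171). I'll measure these and zoom in on the screw.

```bash
cat > h.py <<'E'
from cell import robot
import cv2,numpy as np
def cam(n): return robot.read_camera(n)
def ray(c,u,v):
    d=np.array([(u-c["cx"])/c["fx"],(v-c["cy"])/c["fy"]]); s=d.copy()
    for _ in range(10): s=d/(1+c["k1"]*(s@s))
    M=np.array(c["cam_to_world"]); r=M[:3,:3]@np.array([*s,1]); return M[:3,3],r
def onz(c,u,v,z):
    o,r=ray(c,u,v); return o+r*(z-o[2])/r[2]
def tri(*uv):
    A=0;b=0
    for c,u,v in uv:
        o,r=ray(c,u,v); r/=np.linalg.norm(r); P=np.eye(3)-np.outer(r,r); A=A+P;b=b+P@o
    return np.linalg.solve(A,b)
def bar(c,box,thr=40):
    x0,y0,x1,y1=box; g=c["pixels"][y0:y1,x0:x1].max(2)
    m=(g<thr).astype(np.uint8)
    k,l,st,ce=cv2.connectedComponentsWithStats(m); i=1+st[1:,4].argmax()
    p=np.argwhere(l==i)[:,::-1].astype(np.float32); return p+[x0,y0]
E
python3 - <<'E'
from h import *
t,s=cam("top"),cam("side")
for nm,bt,bs in(("thick",(195,230,226,305),(240,300,320,365)),("thin",(248,255,285,310),(305,260,360,310))):
    R=[]
    for c,b in((t,bt),(s,bs)):
        p=bar(c,b); (ctr,wh,a)=cv2.minAreaRect(p.astype(np.float32)); q=cv2.boxPoints((ctr,wh,a))
        # ends of the long axis
        e=[(q[0]+q[1])/2,(q[2]+q[3])/2] if np.linalg.norm(q[0]-q[1])<np.linalg.norm(q[1]-q[2]) else [(q[1]+q[2])/2,(q[3]+q[0])/2]
        R.append((ctr,e)); print(nm,np.round(ctr,1),np.round(wh,1),len(p))
    print(tri((t,*R[0][0]),(s,*R[1][0])).round(4))
    a,b=[onz(t,*e,.105) for e in R[0][1]]; d=b-a; print("top@.105",((a+b)/2).round(4),np.linalg.norm(d).round(4),"yaw",np.degrees(np.arctan2(d[1],d[0])))
    a,b=[onz(s,*e,.105) for e in R[1][1]]; d=b-a; print("side@.105",((a+b)/2).round(4),np.linalg.norm(d).round(4),"yaw",np.degrees(np.arctan2(d[1],d[0])))
print(onz(t,444,281,.114),onz(s,397,168,.114))
x=cv2.resize(t["pixels"][261:301,424:464],(400,400),interpolation=cv2.INTER_CUBIC)
y=cv2.resize(s["pixels"][150:190,377:417],(400,400),interpolation=cv2.INTER_CUBIC)
cv2.imwrite("pics/scr.png",np.clip(np.hstack([x,y])[:,:,::-1].astype(float)*1.5,0,255))
E
```

```text
thick [213.7 268. ] [17.5 53.9] 559
thick [277.6 336.7] [71.  22.5] 1027
[0.5341 0.1761 0.0901]
top@.105 [0.5297 0.1713 0.105 ] 0.0825 yaw 166.73639719378517
side@.105 [0.5334 0.1861 0.105 ] 0.085 yaw 167.6642754257631
thin [267.1 283.7] [12.6 41.6] 381
thin [328.9 289.6] [48.4 20. ] 654
[0.5082 0.0909 0.0947]
top@.105 [0.5048 0.0888 0.105 ] 0.0633 yaw 155.14778025074534
side@.105 [0.5088 0.0998 0.105 ] 0.0664 yaw 154.42031270664128
[ 0.50606039 -0.18057511  0.114     ] [ 0.50696831 -0.17498739  0.114     ][ WARN:0@1.410] global loadsave.cpp:1063 imwrite_ Unsupported depth image for selected encoder is fallbacked to CV_8U.
```

View pics/scr.png

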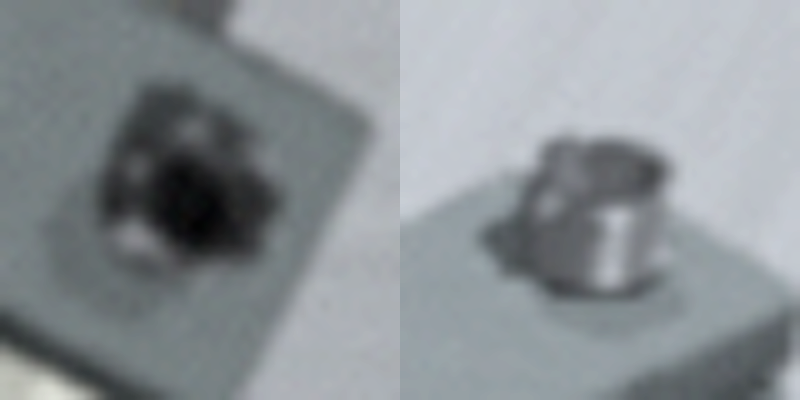

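The zoom shows the mouth of the screw head at about top (443.3,279.5) and side (396,167). The hex angle can't be read, so I'll feel for it. Next I'll refine the bars using only their outer ends, where the shaft is out of the way.

```bash
cat >> h.py <<'E'
def ends(c,box,thr=40):
    p=bar(c,box,thr); r=cv2.minAreaRect(p.astype(np.float32)); q=cv2.boxPoints(r)
    d=q[1]-q[0] if np.linalg.norm(q[1]-q[0])>np.linalg.norm(q[2]-q[1]) else q[2]-q[1]
    d=d/np.linalg.norm(d); n=np.array([-d[1],d[0]])
    for _ in range(2):
        t=p@d; lo,hi=t.min(),t.max(); w=hi-lo
        E=[p[(t<lo+.28*w)&(t>lo+.04*w)].mean(0),p[(t>hi-.28*w)&(t<hi-.04*w)].mean(0)]
        d=(E[1]-E[0])/np.linalg.norm(E[1]-E[0])
    m=(E[0]+E[1])/2; m=m+d*((lo+hi)/2-m@d)
    return m,m-d*w/2,m+d*w/2
E
python3 - <<'E'
from h import *
t,s=cam("top"),cam("side")
for nm,bt,bs in(("thick",(195,230,226,305),(240,300,320,365)),("thin",(248,255,285,310),(305,260,360,310))):
  for thr in(40,50):
    T=ends(t,bt,thr);S=ends(s,bs,thr); 
    print(nm,thr,np.round(T,1).tolist(),np.round(S,1).tolist(),tri((t,*T[0]),(s,*S[0])).round(4))
    for c,E in((t,T),(s,S)):
        a,b=onz(c,*E[1],.105),onz(c,*E[2],.105);d=b-a
        print("  ",onz(c,*E[0],.105).round(4),np.linalg.norm(d).round(4),np.degrees(np.arctan2(d[1],d[0])).round(1)%180)
print(onz(t,443.3,279.5,.114),onz(s,396,166.7,.114),tri((t,443.3,279.5),(s,396,166.7)))
# clamp top plate edges
g=t["pixels"]; hsv=cv2.cvtColor(g,cv2.COLOR_RGB2HSV)
print(g[265,415],g[290,410],g[300,400],g[260,470])
E
```

```text
thick 40 [[209.6, 266.8], [202.6, 292.7], [216.6, 240.9]] [[280.2, 332.9], [250.3, 313.5], [310.2, 352.3]] [0.5321 0.1787 0.1021]
   [0.5312 0.1778 0.105 ] 0.0822 166.3
   [0.5317 0.1807 0.105 ] 0.0863 166.7
thick 50 [[209.6, 267.0], [202.5, 293.1], [216.7, 240.9]] [[280.2, 332.9], [250.0, 313.4], [310.4, 352.3]] [0.5319 0.1788 0.1023]
   [0.5309 0.1778 0.105 ] 0.083 166.1
   [0.5317 0.1807 0.105 ] 0.0869 166.9
thin 40 [[265.4, 282.7], [255.9, 301.5], [274.8, 263.9]] [[331.4, 286.8], [313.5, 270.6], [349.2, 303.0]] [0.5071 0.0921 0.102 ]
   [0.5062 0.0915 0.105 ] 0.0639 153.6
   [0.5069 0.0949 0.105 ] 0.0675 152.5
thin 50 [[265.5, 282.5], [255.8, 301.4], [275.1, 263.6]] [[331.5, 287.0], [313.4, 270.5], [349.6, 303.4]] [0.5072 0.092  0.1015]
   [0.5065 0.0914 0.105 ] 0.0646 153.3
   [0.5066 0.095  0.105 ] 0.0682 152.4
[ 0.50834601 -0.17961145  0.114     ] [ 0.50951475 -0.17796776  0.114     ] [ 0.50914053 -0.17973293  0.11296812]
[78 85 86] [122 124 118] [124 126 121] [117 119 123]
```

```bash
cat >> h.py <<'E'
def go(x,y,z,yawdeg=None):
    s=robot.observe(); p=s["tool_pos"]; r,pi,ya=s["tool_rot"]
    from scipy.spatial.transform import Rotation as Ro
    M=Ro.from_euler("xyz",[r,pi,ya]).as_matrix()
    t=M.T@(np.array([x,y,z])-p)*1000; u=None
    if yawdeg is not None:
        u=-((yawdeg-np.degrees(ya)+90)%180-90)/5
    print("travel",t.round(1),"turn",None if u is None else round(u,2),"yaw",np.degrees(ya).round(1),"q6",s["qpos"][5].round(2))
E
python3 -c "
from h import *
go(.5317,.1790,.25,166.5)"
python3 -m inch '{"travel":[[-48,-18,0],[-96,-36,4],[-144,-54,8],[-192,-72,12],[-240,-90,16],[-288,-108,20],[-336,-126,25],[-384,-144,30],[-425,-159,40],[-425,-159,40],[-425,-159,40]],"turn":[0,0,0,-0.5,-1,-1.5,-1.7,-1.7,-1.7,-1.7,-1.7],"claw":[0,0,0,0,0,0,0,0,0,0,0]}' 30
python3 - <<'E'
from h import *
go(.5317,.1790,.152,166.5)
t,s=cam("top"),cam("side")
cv2.imwrite("pics/a.png",np.hstack([cv2.resize(t["pixels"][190:340,120:320],(400,300)),cv2.resize(s["pixels"][230:430,200:400],(400,400))[:300]])[:,:,::-1])
E
```

```text
travel [-425.3 -159.    42. ] turn -1.72 yaw 157.9 q6 -0.15
time: 1.4
tool_pos: [0.532, 0.178, 0.2514]
tool_rot: [-3.141, -0.002, 2.901]
contact_force: [0.7, -0.1, 0.4]
opening: 0.0461
grip_force: 0.0
travel [ 0.4  0.9 99.4] turn -0.05 yaw 166.2 q6 -1.14
```

View pics/a.png

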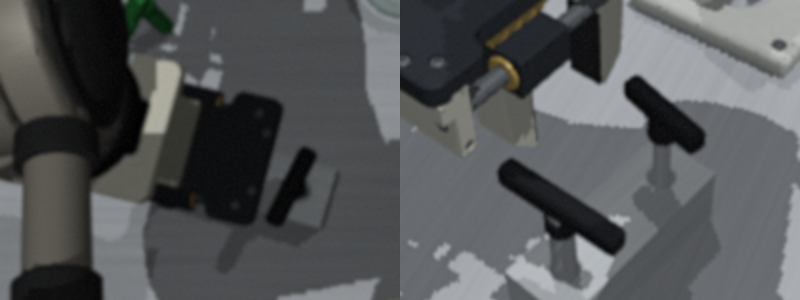

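The gripper is centred over the thick bar and the thin key is clear of it. I'll descend and grip.

```bash

python3 -m inch '{"travel":[[0,1,25],[0,1,50],[0,1,75],[0,1,92],[0,1,99],[0,1,99],[0,1,99],[0,1,99],[0,1,99]],"turn":[0,0,0,0,0,0,0,0,0],"claw":[0,0,0,0,0,0,0,0,0]}' 30
python3 -m inch '{"travel":[[0,0,0],[0,0,0],[0,0,0],[0,0,0],[0,0,0],[0,0,0],[0,0,0],[0,0,0]],"turn":[0,0,0,0,0,0,0,0],"claw":[1,1,1,1,1,1,1,1]}' 30
```

```text
time: 2.4
tool_pos: [0.5321, 0.1803, 0.1542]
tool_rot: [3.141, 0.002, 2.904]
contact_force: [-0.0, -0.5, 0.1]
opening: 0.0461
grip_force: 0.0
time: 3.2
tool_pos: [0.5317, 0.1802, 0.1532]
tool_rot: [3.141, 0.0, 2.904]
contact_force: [0.1, 0.1, 0.1]
opening: 0.0138
grip_force: 30.0
```

Gripped at 13.8 mm. I'll lift straight up.

```bash

python3 -m inch '{"travel":[[0,0,-10],[0,0,-25],[0,0,-45],[0,0,-70],[0,0,-95],[0,0,-120],[0,0,-138],[0,0,-140],[0,0,-140],[0,0,-140]],"turn":[0,0,0,0,0,0,0,0,0,0],"claw":[1,1,1,1,1,1,1,1,1,1]}' 40
python3 - <<'E'
from h import *
print(robot.observe()["torque"])
go(.5090,-.1790,.293)
s=cam("side");t=cam("top")
cv2.imwrite("pics/b.png",np.hstack([cv2.resize(t["pixels"][190:340,120:320],(400,300)),cv2.resize(s["pixels"][200:400,200:400],(400,400))[:300]])[:,:,::-1])
E
```

```text
time: 4.2
tool_pos: [0.5312, 0.18, 0.2921]
tool_rot: [-3.141, -0.002, 2.904]
contact_force: [-0.2, 0.2, -1.8]
opening: 0.0135
grip_force: 40.0
[ 0.00681431 -0.04997547  0.01709607]
travel [ -62.9 -354.2   -0.8] turn None yaw 166.4 q6 -1.14
```

View pics/b.png

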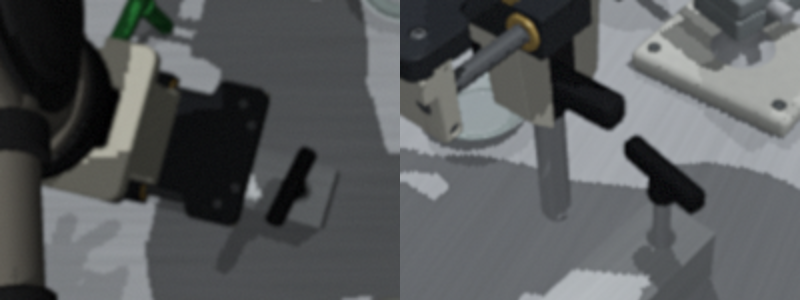

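The key is held, hanging straight. I'll carry it to hover above the screw.

```bash

python3 -m inch '{"travel":[[-8,-40,0],[-16,-85,0],[-24,-130,0],[-32,-175,0],[-40,-220,0],[-48,-265,0],[-55,-310,0],[-60,-340,4],[-63,-354,8],[-63,-354,10],[-63,-354,10],[-63,-354,10]],"turn":[0,0,0,0,0,0,0,0,0,0,0,0],"claw":[1,1,1,1,1,1,1,1,1,1,1,1]}' 40
python3 - <<'E'
from h import *
go(.5090,-.1790,.277,166.4)
s=cam("side");t=cam("top")
cv2.imwrite("pics/c.png",np.hstack([cv2.resize(t["pixels"][230:330,394:494],(400,400),interpolation=cv2.INTER_CUBIC),cv2.resize(s["pixels"][120:200,360:440],(400,400),interpolation=cv2.INTER_CUBIC)])[:,:,::-1])
E
```

```text
time: 5.5
tool_pos: [0.5098, -0.1772, 0.2831]
tool_rot: [3.141, -0.001, 2.906]
contact_force: [-0.3, -0.2, -1.2]
opening: 0.0137
grip_force: 40.0
travel [ 0.4 -1.9  6.1] turn 0.02 yaw 166.5 q6 -1.81
```

View pics/c.png

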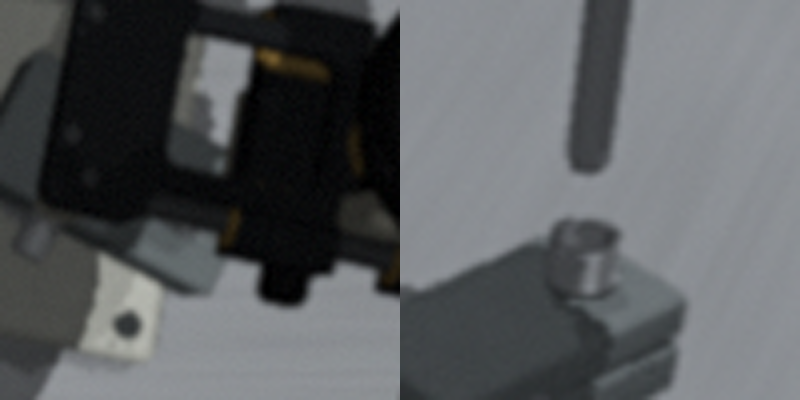

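The side view shows the key tip at about px (397.5,152) above the screw mouth at about (396.8,166.7). The gripper hides the top view. I'll check the projections numerically.

```bash
python3 - <<'E'
from h import *
s=cam("side"); p=robot.observe()["tool_pos"]; print(p)
tip=onz(s,397.5,152.1,p[2]-.143); mo=onz(s,396.8,166.7,.114)
print("tip",tip,"mouth",mo,"delta",(mo-tip)*1000)
im=cv2.imread("pics/top0.png"); c=cv2.resize(im[265:297,428:460],(512,512),interpolation=cv2.INTER_CUBIC)
c=cv2.convertScaleAbs(c,alpha=2.2,beta=-20); cv2.imwrite("pics/d.png",c)
E
```

```text
[ 0.50994832 -0.17755974  0.28346505]
tip [ 0.51027064 -0.17811317  0.14046505] mouth [ 0.50835008 -0.17849515  0.114     ] delta [ -1.92055532  -0.38197547 -26.46505283]
```

View pics/d.png

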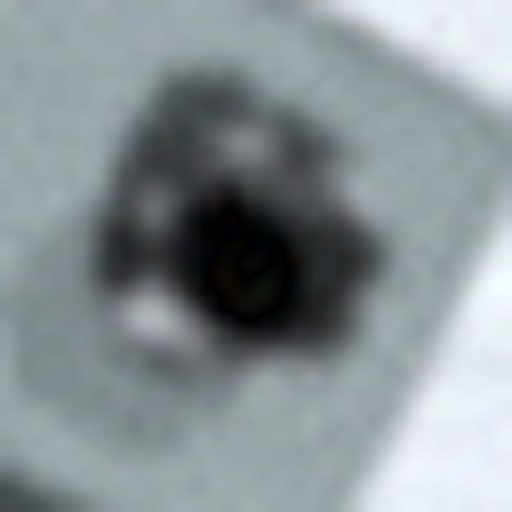

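```bash
python3 -c "
from h import *
go(.5087,-.178,.264,166.4)"

```

```text
travel [ 1.1 -0.7 19.5] turn 0.02 yaw 166.5 q6 -1.81
```

```bash

python3 -m inch '{"travel":[[1,-0.5,5],[1,-0.5,10],[1,-0.5,15],[1,-0.5,18],[1,-0.5,18],[1,-0.5,18]],"turn":[0,0,0,0,0,0],"claw":[1,1,1,1,1,1]}' 40
python3 - <<'E'
from h import *
s=cam("side"); print(robot.observe()["tool_pos"])
c=cv2.resize(s["pixels"][140:185,375:420],(585,585),interpolation=cv2.INTER_CUBIC)
cv2.imwrite("pics/e.png",cv2.convertScaleAbs(c[:,:,::-1],alpha=1.6))
E
```

```text
time: 6.25
tool_pos: [0.5086, -0.179, 0.2651]
tool_rot: [3.141, -0.0, 2.904]
contact_force: [0.7, 0.6, -1.5]
opening: 0.0137
grip_force: 40.0
[ 0.50865856 -0.17905871  0.26531875]
```

View pics/e.png

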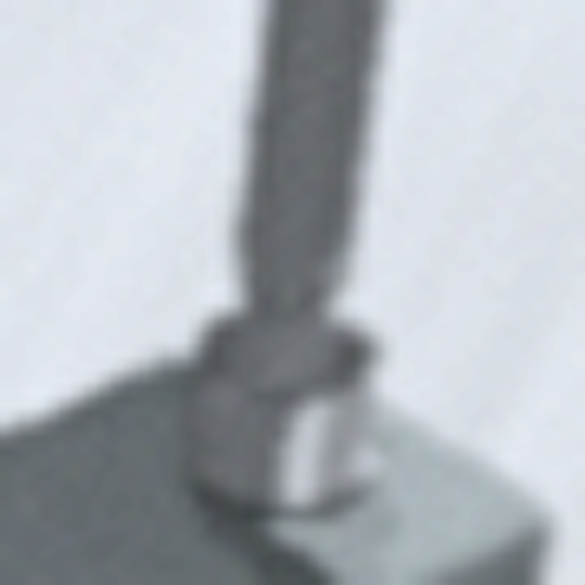

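The side view shows the nose end, at about crop (290,305), directly over the mouth at (289,355), so it is aligned within about 0.6 mm. I'll lower it gently.

```bash

python3 -m inch '{"travel":[[0,0,2],[0,0,4],[0,0,6],[0,0,8],[0,0,10],[0,0,10],[0,0,10]],"turn":[0,0,0,0,0,0,0],"claw":[1,1,1,1,1,1,1]}' 40
python3 -m inch '{"travel":[[0,0,1],[0,0,2],[0,0,2]],"turn":[0,0,0],"claw":[1,1,1]}' 40
```

```text
time: 7.0
tool_pos: [0.5086, -0.179, 0.2552]
tool_rot: [3.142, -0.0, 2.904]
contact_force: [-0.0, -0.2, -1.6]
opening: 0.0135
grip_force: 40.0
time: 7.3
tool_pos: [0.5085, -0.1789, 0.2531]
tool_rot: [3.141, -0.0, 2.904]
contact_force: [-1.3, -0.4, -1.0]
opening: 0.0135
grip_force: 40.0
```

```bash

python3 -m inch '{"travel":[[0,0,0.5],[0,0,1],[0,0,1]],"turn":[0,0,0],"claw":[1,1,1]}' 40
python3 -m inch '{"travel":[[0,0,0.5],[0,0,1],[0,0,1]],"turn":[0,0,0],"claw":[1,1,1]}' 40
```

```text
time: 7.6
tool_pos: [0.5085, -0.1789, 0.2522]
tool_rot: [3.141, -0.0, 2.904]
contact_force: [-0.5, 0.4, 0.7]
opening: 0.0137
grip_force: 40.0
time: 7.9
tool_pos: [0.5084, -0.1789, 0.2512]
tool_rot: [3.141, -0.0, 2.904]
contact_force: [-2.2, 0.9, 1.4]
opening: 0.0136
grip_force: 40.0
```

The nose is 5.8 mm in and resting on the flats, so this is not the right angle. I'll lift slightly, turn 10° counter-clockwise and press again.

```bash

python3 -m inch '{"travel":[[0.3,0,-2],[0.3,0,-2],[0.3,0,-2],[0.3,0,-1],[0.3,0,0],[0.3,0,0.5],[0.3,0,0.5]],"turn":[0,-1,-2,-2,-2,-2,-2],"claw":[1,1,1,1,1,1,1]}' 40
python3 -c "
from h import *
print(robot.observe()['torque'])"
```

```text
time: 8.6
tool_pos: [0.5082, -0.1788, 0.2504]
tool_rot: [3.141, -0.0, 3.078]
contact_force: [-1.2, -0.0, -1.7]
opening: 0.0137
grip_force: 40.0
[ 0.16432373  0.22367548 -0.04009281]
```

```bash

python3 -m inch '{"travel":[[0,0,0.5],[0,0,1],[0,0,1.5],[0,0,1.5]],"turn":[0,0,0,0],"claw":[1,1,1,1]}' 40
python3 -c "
from h import *
print(robot.observe()['torque'])"
```

```text
time: 9.0
tool_pos: [0.5082, -0.1788, 0.2491]
tool_rot: [3.141, -0.0, 3.079]
contact_force: [-1.4, 0.6, -1.0]
opening: 0.0131
grip_force: 40.0
[0.27953471 0.33268325 0.00744965]
```

It is going in with no resistance, so I'll keep going down.

```bash

python3 -m inch '{"travel":[[0.2,0,0.7],[0.2,0,1.4],[0.2,0,2],[0.2,0,2]],"turn":[0,0,0,0],"claw":[1,1,1,1]}' 40
python3 -m inch '{"travel":[[0,0,0.7],[0,0,1.4],[0,0,2],[0,0,2]],"turn":[0,0,0,0],"claw":[1,1,1,1]}' 40
python3 -c "
from h import *
print(robot.observe()['torque'])"
```

```text
time: 9.4
tool_pos: [0.5081, -0.1788, 0.2471]
tool_rot: [3.141, -0.0, 3.079]
contact_force: [-1.1, -0.5, -0.8]
opening: 0.0138
grip_force: 40.0
time: 9.8
tool_pos: [0.5081, -0.1789, 0.2451]
tool_rot: [3.141, -0.0, 3.079]
contact_force: [-1.7, 0.8, -1.7]
opening: 0.014
grip_force: 40.0
[ 0.26830432  0.34303102 -0.07516444]
```

```bash

python3 -m inch '{"travel":[[0.2,0,0.5],[0.2,0,1],[0.2,0,1.5],[0.2,0,1.5]],"turn":[0,0,0,0],"claw":[1,1,1,1]}' 40
python3 -m inch '{"travel":[[0,0,0.5],[0,0,1],[0,0,1]],"turn":[0,0,0],"claw":[1,1,1]}' 40
python3 -c "
from h import *
print(robot.observe()['torque'])"
```

```text
time: 10.2
tool_pos: [0.5079, -0.1789, 0.2436]
tool_rot: [3.142, 0.0, 3.079]
contact_force: [-0.9, 0.4, -1.1]
opening: 0.0137
grip_force: 40.0
time: 10.5
tool_pos: [0.508, -0.1789, 0.2431]
tool_rot: [-3.141, 0.001, 3.079]
contact_force: [-2.2, 1.1, 3.1]
opening: 0.0136
grip_force: 40.0
[0.35619974 0.45538966 0.00749957]
```

The tip bottomed at TCP z=.2431, 14 mm deep, so the key is home. I'll press once more to confirm, then drop the grip to 6 N so the fingers act as a torque limiter, and read the torque baseline.

```bash
cat >> h.py <<'E'
def tq(n=6):
    L=[]
    for _ in range(n): cam("side"); s=robot.observe(); L.append([s["torque"][2],*s["contact_force"],s["opening"]*1000])
    L=np.array(L); print("tz,F,open",L.mean(0).round(3),"sd tz",L[:,0].std().round(3),"yaw",np.degrees(s["tool_rot"][2]).round(2),"pos",s["tool_pos"].round(4),"t",s["time"])
E
python3 -m inch '{"travel":[[0,0,0.5],[0,0,0.5]],"turn":[0,0],"claw":[1,1]}' 40
python3 -m inch '{"travel":[[0,0,-0.3],[0,0,-0.3],[0,0,-0.3]],"turn":[0,0,0],"claw":[1,1,1]}' 6
python3 -c "
from h import *
tq(8)"
```

```text
time: 10.7
tool_pos: [0.5081, -0.1789, 0.2431]
tool_rot: [-3.141, 0.001, 3.079]
contact_force: [-3.4, 2.4, 7.0]
opening: 0.0138
grip_force: 40.0
time: 11.0
tool_pos: [0.5083, -0.179, 0.243]
tool_rot: [-3.141, 0.002, 3.079]
contact_force: [-1.2, 1.8, 4.4]
opening: 0.0136
grip_force: 6.0
tz,F,open [ 1.2000e-02 -1.0000e+00  9.3300e-01  5.7030e+00  1.3991e+01] sd tz 0.043 yaw 176.4 pos [ 0.5083 -0.179   0.243 ] t 11.4
```

```bash

python3 -m inch '{"travel":[[0,0,0],[0,0,0],[0,0,0],[0,0,0],[0,0,0],[0,0,0],[0,0,0]],"turn":[0.5,1,1.5,2,2.5,3,3],"claw":[1,1,1,1,1,1,1]}' 6
python3 -c "
from h import *
tq(8)"
```

```text
time: 12.1
tool_pos: [0.5083, -0.179, 0.243]
tool_rot: [3.142, 0.002, 2.816]
contact_force: [-0.5, 1.3, 6.2]
opening: 0.0142
grip_force: 6.0
tz,F,open [ 0.015 -0.705  1.74   5.437 13.908] sd tz 0.017 yaw 161.4 pos [ 0.5083 -0.179   0.243 ] t 12.5
```

```bash

python3 -m inch '{"travel":[[0,0,0],[0,0,0],[0,0,0],[0,0,0],[0,0,0]],"turn":[0.5,1,1.5,2,2],"claw":[1,1,1,1,1]}' 6
python3 -c "
from h import *
tq(10)"
```

```text
time: 13.0
tool_pos: [0.5084, -0.179, 0.243]
tool_rot: [3.141, 0.002, 2.641]
contact_force: [-0.5, 0.9, 5.1]
opening: 0.0139
grip_force: 6.0
tz,F,open [ 0.034 -0.688  1.251  5.317 13.909] sd tz 0.047 yaw 151.4 pos [ 0.5083 -0.179   0.243 ] t 13.5
```

```bash

python3 -m inch '{"travel":[[0,0,0],[0,0,0],[0,0,0],[0,0,0],[0,0,0]],"turn":[0.5,1,1.5,2,2],"claw":[1,1,1,1,1]}' 6
python3 -c "
from h import *
tq(10)"
```

```text
time: 14.0
tool_pos: [0.5084, -0.1791, 0.243]
tool_rot: [3.141, 0.002, 2.467]
contact_force: [-1.2, 0.8, 5.7]
opening: 0.014
grip_force: 6.0
tz,F,open [ 0.053 -0.551  1.259  5.032 13.949] sd tz 0.035 yaw 141.4 pos [ 0.5084 -0.1791  0.243 ] t 14.5
```

```bash

python3 -m inch '{"travel":[[0,0,0],[0,0,0],[0,0,0]],"turn":[0.4,0.8,0.8],"claw":[1,1,1]}' 6
python3 -c "
from h import *
tq(10)"
```

```text
time: 14.8
tool_pos: [0.5084, -0.1791, 0.243]
tool_rot: [3.141, 0.002, 2.397]
contact_force: [-1.2, 0.9, 4.6]
opening: 0.0141
grip_force: 6.0
tz,F,open [ 0.038 -0.823  0.71   5.082 14.038] sd tz 0.032 yaw 137.4 pos [ 0.5083 -0.1791  0.243 ] t 15.3
```

```bash

python3 -m inch '{"travel":[[0,0,0],[0,0,0],[0,0,0]],"turn":[0.3,0.6,0.6],"claw":[1,1,1]}' 6
python3 -c "
from h import *
tq(9)"
```

```text
time: 15.6
tool_pos: [0.5083, -0.1791, 0.243]
tool_rot: [3.141, 0.002, 2.345]
contact_force: [-0.2, 1.3, 4.7]
opening: 0.0141
grip_force: 6.0
tz,F,open [ 0.046 -0.567  0.93   4.956 13.921] sd tz 0.032 yaw 134.4 pos [ 0.5083 -0.1791  0.243 ] t 16.05
```

```bash

python3 -m inch '{"travel":[[0,0,0],[0,0,0],[0,0,0]],"turn":[0.3,0.6,0.6],"claw":[1,1,1]}' 6
python3 -c "
from h import *
tq(9)"
```

```text
time: 16.35
tool_pos: [0.5083, -0.1791, 0.243]
tool_rot: [3.141, 0.002, 2.293]
contact_force: [0.1, 1.5, 6.1]
opening: 0.014
grip_force: 6.0
tz,F,open [ 0.061 -0.945  0.779  4.799 13.98 ] sd tz 0.026 yaw 131.4 pos [ 0.5083 -0.1791  0.243 ] t 16.8
```

```bash

python3 -m inch '{"travel":[[0,0,0],[0,0,0],[0,0,0]],"turn":[0.2,0.5,0.5],"claw":[1,1,1]}' 6
python3 -c "
from h import *
tq(9)"
```

```text
time: 17.1
tool_pos: [0.5083, -0.1791, 0.243]
tool_rot: [3.141, 0.002, 2.249]
contact_force: [-0.8, 0.5, 4.5]
opening: 0.0137
grip_force: 6.0
tz,F,open [ 0.063 -0.845  0.884  5.096 13.838] sd tz 0.027 yaw 128.9 pos [ 0.5083 -0.1791  0.243 ] t 17.55
```

```bash

python3 -m inch '{"travel":[[0,0,0],[0,0,0],[0,0,0]],"turn":[0.2,0.4,0.4],"claw":[1,1,1]}' 6
python3 -c "
from h import *
tq(9)"
```

```text
time: 17.85
tool_pos: [0.5083, -0.1791, 0.243]
tool_rot: [3.141, 0.002, 2.214]
contact_force: [-0.6, 1.4, 4.8]
opening: 0.0136
grip_force: 6.0
tz,F,open [ 0.087 -0.982  0.603  4.958 13.931] sd tz 0.022 yaw 126.9 pos [ 0.5083 -0.1791  0.243 ] t 18.3
```

```bash

python3 -m inch '{"travel":[[0,0,0],[0,0,0]],"turn":[0.2,0.2],"claw":[1,1]}' 6
python3 -c "
from h import *
tq(12)"
```

```text
time: 18.5
tool_pos: [0.5083, -0.1791, 0.243]
tool_rot: [3.141, 0.002, 2.197]
contact_force: [-0.9, 0.5, 5.2]
opening: 0.0141
grip_force: 6.0
tz,F,open [ 0.052 -0.758  0.851  5.245 14.   ] sd tz 0.018 yaw 125.9 pos [ 0.5083 -0.1791  0.243 ] t 19.1
```

Still just the running torque, so it hasn't reached the stop yet.

```bash

python3 -m inch '{"travel":[[0,0,0],[0,0,0],[0,0,0]],"turn":[0.2,0.4,0.4],"claw":[1,1,1]}' 6
python3 -c "
from h import *
tq(9)"
```

```text
time: 19.4
tool_pos: [0.5083, -0.1791, 0.243]
tool_rot: [3.141, 0.002, 2.162]
contact_force: [-1.8, 0.4, 5.0]
opening: 0.014
grip_force: 6.0
tz,F,open [ 0.057 -0.635  0.687  5.159 14.033] sd tz 0.032 yaw 123.9 pos [ 0.5083 -0.1791  0.243 ] t 19.85
```

```bash

python3 -m inch '{"travel":[[0,0,0],[0,0,0],[0,0,0]],"turn":[0.2,0.4,0.4],"claw":[1,1,1]}' 6
python3 -c "
from h import *
tq(9)"
```

```text
time: 20.15
tool_pos: [0.5083, -0.1791, 0.243]
tool_rot: [3.141, 0.002, 2.127]
contact_force: [-0.6, 1.1, 5.4]
opening: 0.0139
grip_force: 6.0
tz,F,open [ 0.113 -0.315  0.561  5.529 14.068] sd tz 0.025 yaw 121.9 pos [ 0.5083 -0.1792  0.2429] t 20.6
```

```bash
python3 -c "
from h import *
tq(16)"
```

```text
tz,F,open [ 0.102 -0.473  0.257  5.002 13.952] sd tz 0.017 yaw 121.9 pos [ 0.5083 -0.1792  0.243 ] t 21.4
```

```bash

python3 -m inch '{"travel":[[0,0,0],[0,0,0]],"turn":[0.06,0.06],"claw":[1,1]}' 6
python3 -c "
from h import *
tq(16)"
```

```text
time: 21.6
tool_pos: [0.5084, -0.1792, 0.243]
tool_rot: [3.141, 0.002, 2.122]
contact_force: [-0.8, 0.2, 4.9]
opening: 0.0143
grip_force: 6.0
tz,F,open [ 0.096 -0.691  0.509  4.833 14.008] sd tz 0.025 yaw 121.6 pos [ 0.5083 -0.1792  0.243 ] t 22.4
```

```bash

python3 -m inch '{"travel":[[0,0,0],[0,0,0]],"turn":[0.1,0.1],"claw":[1,1]}' 6
python3 -c "
from h import *
tq(16)"
```

```text
time: 22.6
tool_pos: [0.5083, -0.1792, 0.2429]
tool_rot: [3.141, 0.002, 2.113]
contact_force: [-0.9, -0.1, 5.8]
opening: 0.0141
grip_force: 6.0
tz,F,open [ 0.126 -0.535  0.326  5.126 13.982] sd tz 0.029 yaw 121.11 pos [ 0.5083 -0.1792  0.243 ] t 23.4
```

The torque rose to 0.126 N m and keeps climbing with angle, so the screw is tight. I'll release and retreat straight up.

```bash

python3 -m inch '{"travel":[[0,0,0],[0,0,0],[0,0,0],[0,0,0],[0,0,0],[0,0,0]],"turn":[0,0,0,0,0,0],"claw":[0,0,0,0,0,0]}' 6
python3 -m inch '{"travel":[[0,0,-5],[0,0,-15],[0,0,-30],[0,0,-50],[0,0,-70],[0,0,-90],[0,0,-100],[0,0,-100]],"turn":[0,0,0,0,0,0,0,0],"claw":[0,0,0,0,0,0,0,0]}'
python3 -m inch '{"travel":[[0,40,0],[0,80,0],[0,120,0],[0,150,0],[0,150,0],[0,150,0]],"turn":[0,0,0,0,0,0],"claw":[0,0,0,0,0,0]}'
python3 - <<'E'
from h import *
t,s=cam("top"),cam("side")
cv2.imwrite("pics/f.png",np.hstack([cv2.resize(t["pixels"][140:340,340:540],(400,400)),cv2.resize(s["pixels"][70:270,280:480],(400,400))])[:,:,::-1])
E
```

```text
time: 24.0
tool_pos: [0.5079, -0.1789, 0.2424]
tool_rot: [3.142, -0.0, 2.113]
contact_force: [-0.2, 0.2, 0.8]
opening: 0.0457
grip_force: 0.0
time: 24.8
tool_pos: [0.5083, -0.1791, 0.3444]
tool_rot: [3.14, 0.003, 2.114]
contact_force: [0.4, 0.4, -0.9]
opening: 0.0457
grip_force: 0.0
time: 25.4
tool_pos: [0.6362, -0.1011, 0.3408]
tool_rot: [-3.139, -0.002, 2.115]
contact_force: [-0.7, 0.3, 0.6]
opening: 0.0461
grip_force: 0.0
```

View pics/f.png

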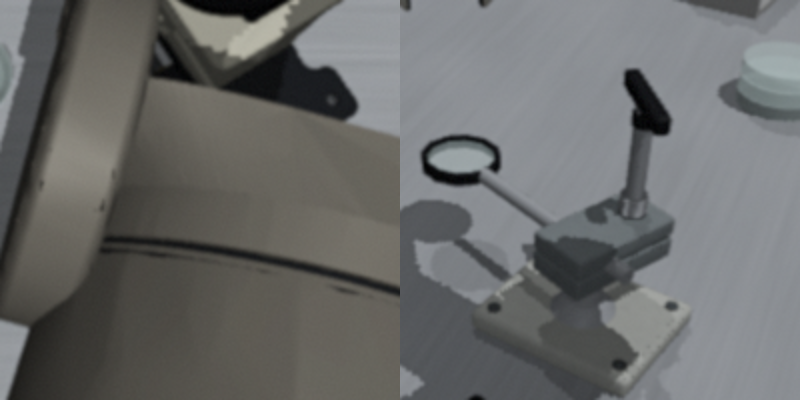

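The side view shows the key standing upright in the screw, and the magnifier is still at about (310,150), so the clamp hasn't swung. I'll check the bar angle and height before handing in.

```bash
python3 - <<'E'
from h import *
s=cam("side"); E=ends(s,(385,100,420,138)); a,b=onz(s,*E[1],.195),onz(s,*E[2],.195);d=b-a
print(np.round(E,1).tolist(),onz(s,*E[0],.195),np.linalg.norm(d),np.degrees(np.arctan2(d[1],d[0]))%180)
o=cv2.cvtColor(cv2.imread("pics/side0.png"),cv2.COLOR_BGR2RGB)
for im in(o,s["pixels"]):
    m=(im[125:175,280:345].max(2)<45); print(np.argwhere(m).mean(0))
E
```

```text
[[396.7, 109.9], [389.2, 94.0], [404.2, 125.8]] [ 0.52664446 -0.20680878  0.195     ] 0.10746736667870009 119.04826905836411
[26.6        28.25098039]
[26.71311475 28.27459016]
```

```bash
python3 -c "
from cell import robot
print(robot.hand_in())"
```

```text
the job is handed in; nothing more can be done
None
```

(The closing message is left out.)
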